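Set a tester's tab-locked selector to its setting flag and start the test

ROBOT

A 6-joint arm with a two-finger parallel gripper is mounted at the origin on a cart in front of the work surface, level with it; the furniture and walls round the work are solid. World frame = base frame: x ahead of the robot, y to its left, z up, the work surface at z = 0. Lengths are in mm, angles in rad, forces in N, time in s.
With the tool pointing down it reaches from about 400 to 825 mm from the base axis. Payload 7 kg.
Tool frame: the origin (TCP) lies at the very end of the fingers, on their centre line; the grasp point (between the pads) lies 19 mm behind it; z points along the fingers, y is the line along which they close (so a half turn about z gives the same grasp; the last joint's range is limited). The gripper opens to 88 mm and grips with 3 to 60 N. Pads are 19 mm wide; open, the fingers measure 130 mm over their backs; the gripper's body (78 mm by 193 mm) begins 47 mm behind the grasp point.
Start: joints at [-1.055, 0.359, 0.012, 0, -1.224, -0.288], TCP at [152.413, -657.545, 226.561] pointing down, gripper open.
Joint ranges: [-3.07, 3.07], [-1.43, 2.12], [-1.02, 1.25], [-3.03, 1.67], [-3.05, -0], [-3.03, 3.03]. Speed limits (rad/s): [2.39, 2.39, 3.01, 3.14, 3.14, 3.14].

INTERFACE

Orientations are given as a rotation vector (axis times angle).
In Python, from cell import arm, get_image gives the robot as it stands.
- The arm moves only by the tool carry_out, never from a script. Its argument "steps" is a list of rows, each an object of numbers: "dx", "dy", "dz": the shift along the tool's x, y, z in m; "rx", "ry", "rz": the turn, a rotation vector about the tool's x, y, z in rad; "gripper": the opening, from 0 (shut) to 1 (fully open). In form: [{"dx": .., "dy": .., "dz": .., "rx": .., "ry": .., "rz": .., "gripper": ..}, ...]. A call has 1 to 10 rows; each row shifts and turns the commanded pose from where the row before left it, along the tool's axes as they then stand; what a row does not reach is not made up. A row lasts 1/12 s, in which the tool goes at most 41.7 mm and 7.16 degrees, less where a joint would pass 70% of its speed; a pose out of reach is approached as far as the arm can. A call with a gripper value outside its range is refused whole. The fingers move at their own pace and stop on an object; "newtons" is the grip in N (left out, the last holds). Time passes only in rows, so rows that do not move let the fingers close. It gives the time, the measured TCP pose, the force, the opening and the grip force at its end, in the units of the state.
- arm.sense(): the state, without advancing time (a new reading comes with each control period).
- get_image(name): name is "side" or "top"; returns a dict with "frame" (420x560x3 uint8, red, green, blue), "depth" (420x560 float32, mm along the optical axis (not along the pixel's ray), 0 where there is no reading), "fx", "fy", "cx", "cy" (pixels), "k1" (the pictures are not rectified: a ray, as slopes to the right and down, at radius r is drawn at 1 + k1 r^2 times it, then the intrinsics apply), "world_to_cam" (4x4, takes a point from world to camera coordinates). Camera axes: x right, y up, looking along -z (the intrinsics and any distortion apply to the point x, -y, -z); pixel columns grow to the right and rows downward; lengths in mm; the calibration is good to about 2 mm. A picture is of the moment at which its call begins.
- arm.finish_job(): hands the job in; it is judged then, once.
The state is a dict: "t": time; "joint_positions": joint angles; "dq": joint speeds; "joint_efforts": joint torques, N m; "ee_pos": TCP position; "ee_rot": TCP orientation; "contact_force": force on the tool from outside, world axes, zero at the start; "wrist_torque": the same for the moment, N m; "width": finger opening in mm; "gripper_force": force on a finger pad.
Only numpy, scipy, OpenCV 4.12 (cv2) and the standard library are available. Lean on these libraries where they do the work, as an engineer would, in place of code of your own. Each camera call takes 0.05 s, during which the arm holds its last target. There are 200 camera calls.

TASK

Set the component tester for the next lot: pinch the two release tabs of the selector knob on its sloping panel, turn the knob clockwise until its pointer stands at the brass setting flag (the click nearest to it), and let go so that both tabs spring out and lock it there. Then press the start button on its separate box fully in and let it come back out. Do not shift the flag, and leave the notepad, the dropper bottle, the loupe and the jar where they stand.

Things in the scene. Friction and masses are not known exactly. Their poses are not given: they have to be found in the camera images.
- console: Grey desk tester, 180 mm deep (x) by 190 mm wide (y), fixed to the bench; its top is a panel that slopes up away from the robot at 32 degrees to the bench, 30 mm high in front and 142 mm at the back. Origin at the centre of its underside, x from front to back, z up. An aluminium dial of 112 mm diameter lies in the panel with the selector at its centre
- selector_grip (a point): Point on the selector's axis 34 mm above the panel, at a good height to pinch. Its z points out of the panel along the knob's axis (32 degrees from vertical), its x along the knob's pointer, its y to tab_a. The knob is 53 mm tall with a black round cap, 38 mm diameter; the tabs stand at +y and -y. All round the knob and tabs the panel's parts are lower than 18 mm above the panel
- tab_a_face (a point): Middle of the flat ribbed outer face of tab_a (grey). The tab is 18 mm wide (along the knob's x) and reaches from 15 to 46 mm above the panel; its face stands 29 mm from the knob's axis when out (58 mm over both tabs) and 21.5 mm when pressed right in (43 mm over both)
- tab_b_face (a point): Middle of the outer face of tab_b, on the other side of the knob; the same
- selector (a joint): The knob's angle, rad, 0 at the start (within a degree or so), growing clockwise as seen facing the panel (a negative turn about selector_grip's z), up to 1.62. It is locked in clicks 15 degrees (0.262 rad) apart: 0, 0.262, 0.524 ... 1.571. It turns only while both tabs are pressed in; friction 0.03 N m
- tab_a (a joint): Release tab at +y of the knob: 0 sprung out and locked, 0.0075 (7.5 mm) pressed fully in; free to turn from about 0.005. Spring 3.6 N when out to 8.1 N when in. Let go away from a click, it stays about 4 mm in on a pin until the knob is turned to a click
- tab_b (a joint): The other tab, at -y of the knob; the same
- pointer_tip (a point): Just before the tip of the knob's aluminium pointer, 44 mm from the knob's axis and 12.5 mm above the panel; the pointer is a flat bar out of the knob's foot, at right angles to the tabs
- flag (a joint): Where the setting flag stands on the dial's rim, in the measure of joint selector: the selector at the same value points straight at it. It may stand between two clicks. Friction-held clip, not to be moved
- flag_tip (a point): Just before the inner end of the setting flag, 44 mm from the knob's axis and 12.5 mm above the panel: the pointer tip's place when it points straight at the flag. The flag is a brass clip on the dial's rim with an upright fin, 11 mm long, 3 mm thick, its top 14 mm above the panel
- start_box: Grey box 80 x 76 mm and 36 mm high with the start button on its top, fixed to the bench; origin at the centre of its underside. It stands to the left of the tester, nearer the robot or farther back, and the notepad has the other of these two places
- start_button_top (a point): Centre of the top of the round start button, 30 mm diameter, 54 mm above the bench when out
- start_button (a joint): Press of the start button: 0 out, 0.006 (6 mm) fully in; a spring returns it, 5 N when fully in
- note_pad: Bystander: pad of sticky notes, 76 x 76 x 16 mm, origin at the centre of its underside
- flux_bottle: Bystander: dropper bottle, white with a blue cap, 36 mm diameter, 98 mm tall, origin at the centre of its underside
- loupe: Bystander: black eye loupe, 37 mm diameter, 42 mm tall, origin at the centre of its underside
- jar_0: Bystander: paste jar with a screw lid, 53 mm diameter, 70 mm tall, origin at the centre of its underside

How it is judged (in metres and radians):
On the way, in this order (a step that is already met when the one before it is completed fails the run):
1. both release tabs are pinched in by at least 4.5 mm (value of joint each of tab_a, tab_b above 0.0045 m), for 0.1 s.
2. the pointer stands at the flag and both tabs have sprung out (distance between pointer_tip and flag_tip below 0.009 m and value of joint each of tab_a, tab_b below 0.0015 m), for 0.3 s.
3. the start button is pressed in by at least 5 mm (value of joint start_button above 0.005 m), for 0.1 s.
At the end, for the whole second after the job is handed in: The pointer tip is within 9 mm of the flag's point (about 11 degrees: the nearest click always passes), both tabs are out to within 1.5 mm, and the start button has been pressed and is back out to within 1 mm (all of step 2 and value of joint start_button below 0.001 m); the robot touches nothing.
It fails at once if the setting flag is shifted by more than 4 mm (distance of flag_tip from where it was at the start of the episode above 0.004 m).
It fails at once if the notepad, bottle, loupe or jar is moved by more than 25 mm (distance of any of note_pad, flux_bottle, loupe, jar_0 from where it was at the start of the episode above 0.025 m).
It fails at once if the start button is pressed before the selector is set: more than 5 mm with a tab pressed in or the pointer away from the flag (value of joint start_button above 0.005 m and (value of joint any of tab_a, tab_b above 0.003 m or distance between pointer_tip and flag_tip above 0.011 m)).
It also fails if it takes over 45 s, if anything falls off the work surface, if the arm or the gripper's body presses on something with over 40 N, if the wrist force passes 120 N, or if a joint passes its speed limit or range.

## Working session

There is one attempt and no reset: what is moved stays moved. The work goes in short steps, Python scripts to look and compute and a tool call to move; the robot and the scene stay as the last step left them, time stands still between calls to the robot, and variables do not carry over. Pictures are saved under pics/ and viewed, at most 10 in all, crops included, and the job is handed in when it is done.

Besides the shell and the picture viewer there is one more tool, called after "Emit:" by a JSON object that holds its "api" and its "payload". carry_out: Moves the arm, as the interface text tells. Its arguments: {"type":"object","properties":{"steps":{"type":"array"},"newtons":{"type":"number"}},"required":["steps"]}

```bash
mkdir -p pics; ls
python3 - <<'E'
from cell import arm,get_image
import numpy as np,cv2,pickle
d={n:get_image(n) for n in("side","top")}
pickle.dump(d,open("im0.pkl","wb"))
for n in d:
    cv2.imwrite(f"pics/{n}0.png",d[n]["frame"][:,:,::-1]); 
    print(n,d[n]["fx"],d[n]["cx"],d[n]["cy"],d[n]["k1"],(-d[n]["world_to_cam"][:3,:3].T@d[n]["world_to_cam"][:3,3]).round())
s=arm.sense();print(s["t"],s["ee_pos"],s["ee_rot"],s["width"])
E
```

```text
pics
side 439.8694173000214 278.3338732865343 205.65844497219342 -0.0490287542773666 [ 334. -962.  496.]
top 458.0142691267849 278.0550786633095 222.4241921420422 -0.021346724071063503 [ 302.   52. 1383.]
0.1 [ 152.29140673 -657.14285241  225.73322097] [ 3.56934849e-01 -3.12088033e+00 -2.29200438e-03] 87.5763871040922
```

View pics/side0.png

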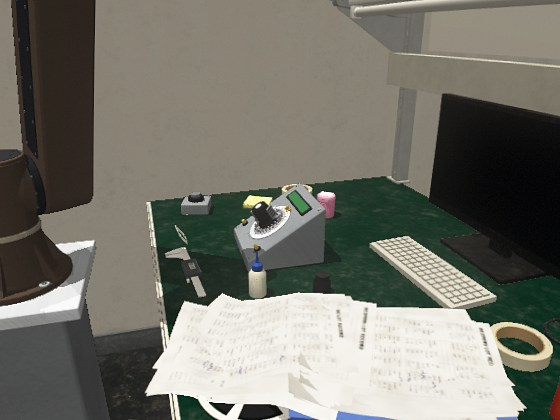

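View pics/top0.png

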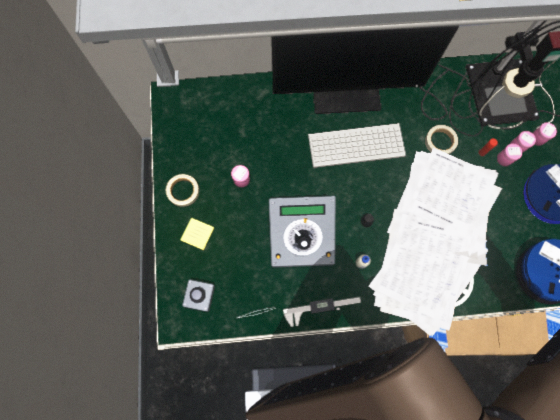

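The side view shows the console at about (280,225) with the start box at (197,204). In the top view the dial is at (303,237), the start box at (198,295), the notepad at (197,234), the bottle at (364,261), the loupe at (368,219) and the jar at (240,176). Next I'll enlarge the dial.

```bash
cat > h.py <<'E'
import numpy as np,cv2,pickle
def K(d): return np.array([[d["fx"],0,d["cx"]],[0,d["fy"],d["cy"]],[0,0,1.]]),np.array([d["k1"],0,0,0.])
def ray(d,px):
    k,D=K(d); u=cv2.undistortPoints(np.array([[px]],float),k,D)[0,0]
    R=d["world_to_cam"][:3,:3];t=d["world_to_cam"][:3,3]
    return -R.T@t, R.T@np.array([u[0],-u[1],-1.])     # unit depth along axis
def onplane(d,px,p0,n):
    c,r=ray(d,px); return c+r*(np.dot(np.subtract(p0,c),n)/np.dot(r,n))
def atz(d,px,z): return onplane(d,px,[0,0,z],[0,0,1.])
def proj(d,P):
    k,D=K(d); q=(d["world_to_cam"]@np.append(P,1))[:3]*[1,-1,-1]
    return cv2.projectPoints(q.reshape(1,1,3),np.zeros(3),np.zeros(3),k,D)[0][0,0]
def two(d1,p1,d2,p2):
    A=np.zeros((3,3));b=np.zeros(3)
    for d,p in((d1,p1),(d2,p2)):
        c,r=ray(d,p);r/=np.linalg.norm(r);M=np.eye(3)-np.outer(r,r);A+=M;b+=M@c
    return np.linalg.solve(A,b)
def cloud(d,u0,u1,v0,v1):
    P=[]
    for v in range(v0,v1):
        for u in range(u0,u1):
            z=d["depth"][v,u]
            if z>0:
                c,r=ray(d,(u,v));P.append(np.r_[c+r*z,u,v])
    return np.array(P)
E
python3 - <<'E'
from h import *
d=pickle.load(open("im0.pkl","rb"))
a=cv2.resize(d["top"]["frame"][190:272,262:342],None,fx=7,fy=7,interpolation=cv2.INTER_CUBIC)
b=cv2.resize(d["side"]["frame"][180:272,228:332],None,fx=6,fy=6,interpolation=cv2.INTER_CUBIC)
cv2.imwrite("pics/ctop.png",a[:,:,::-1]);cv2.imwrite("pics/cside.png",b[:,:,::-1])
t=d["top"]
P=cloud(t,262,344,190,272)
# sloping panel: robust plane with normal ~32deg
Q=P[(P[:,2]>35)&(P[:,2]<138)]
for i in range(8):
    A=np.c_[Q[:,:2],np.ones(len(Q))];s=np.linalg.lstsq(A,Q[:,2],rcond=None)[0];r=Q[:,2]-A@s
    Q=Q[abs(r)<max(3,2*np.std(r))]
n=np.r_[-s[:2],1];n/=np.linalg.norm(n);print("plane",s,n,np.degrees(np.arccos(n[2])),np.degrees(np.arctan2(n[1],-n[0])*1),len(Q),r.std())
# console outline (non-green)
f=cv2.cvtColor(t["frame"],cv2.COLOR_RGB2HSV)
for nm,px,z in(("box",(198,295),36),("note",(197,234),16),("bottle",(364,261),98),("loupe",(368,219),42),("jar",(240,176),70)):
    print(nm,atz(t,px,z).round(),t["depth"][px[1],px[0]])
B=cloud(t,180,220,278,314);T=B[(B[:,2]>30)&(B[:,2]<42)]
print("boxtop",T[:,:3].mean(0).round(1), B[B[:,2]>48][:,:3].mean(0).round(1),len(T),(B[:,2]>48).sum())
E
```

```text
plane [ 6.20710567e-01 -1.37670884e-02 -2.78510100e+02] [-0.52733961  0.01169616  0.84957409] 31.83462494986823 1.2705869672996766 3254 2.7550112849870065
box [428. 280.  36.] 1313.8716
note [615. 283.  16.] 1397.4658
bottle [ 491. -202.   98.] 1317.2883
loupe [ 626. -238.   42.] 1379.7784
jar [775. 141.  70.] 1389.9955
boxtop [426.9 278.8  36.2] [427.3 278.8  54.7] 498 151
```

View pics/ctop.png

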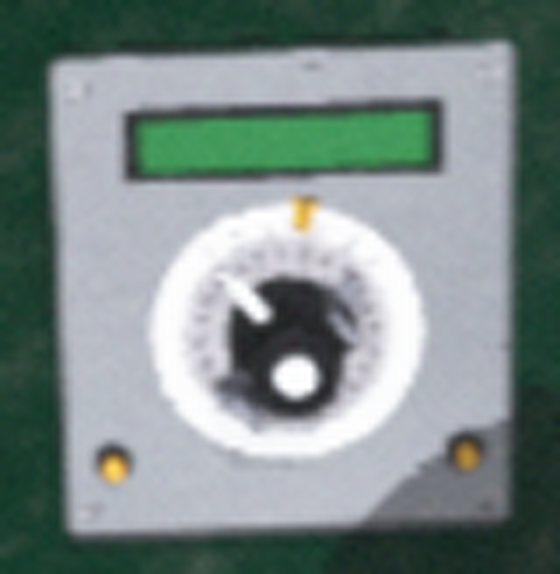

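View pics/cside.png

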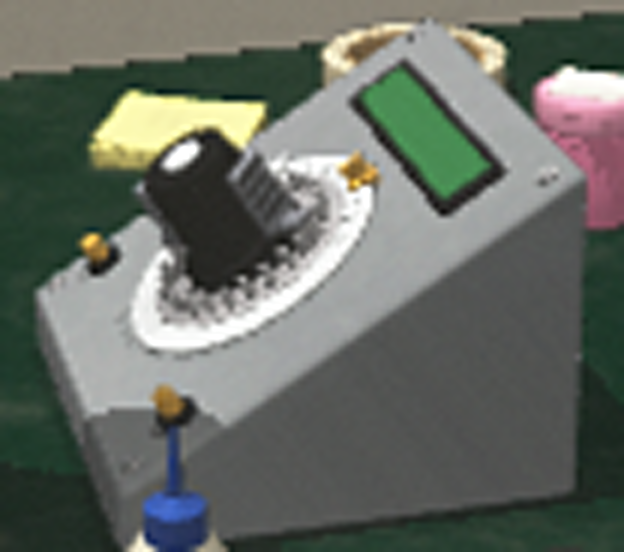

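The top crop shows the dial centred near (288,333), the pointer tip up-left at (222,278), the brass flag at (303,210), and the tabs at upper right and lower left. So the turn is clockwise, roughly 45°. Next I'll measure it.

Run:
```python
from h import *
d=pickle.load(open("im0.pkl","rb"));t=d["top"];s=d["side"]
o=np.array([262,190.]);tp=lambda x,y:o+(np.array([x,y])+.5)/7-.5
c=[atz(t,tp(*p),z)[:2] for p,z in(((72,533),30),((510,520),30),((515,42),142),((50,60),142))]
print(np.round(c,1));c=np.array(c);cen=c.mean(0)
fx=(c[3]+c[2]-c[0]-c[1]);fy=(c[0]+c[3]-c[1]-c[2]);print("yaw",np.degrees([np.arctan2(fx[1],fx[0]),np.arctan2(-fy[0],fy[1])]),np.linalg.norm(fx)/2,np.linalg.norm(fy)/2)
yaw=np.arctan2(fx[1]-fy[0],fx[0]+fy[1]);a=np.radians(32)
ex=np.array([np.cos(yaw),np.sin(yaw),0]);ey=np.array([-ex[1],ex[0],0]);u=np.cos(a)*ex+[0,0,np.sin(a)];n=np.cross(u,ey)
p0=np.r_[cen,86]
res={}
for nm,im,(x0,y0,x1,y1) in(("top",t,(280,215,326,258)),("side",s,(245,200,295,242))):
    f=im["frame"];h=cv2.cvtColor(f,cv2.COLOR_RGB2HSV)
    m=np.zeros(f.shape[:2],np.uint8);m[y0:y1,x0:x1]=((h[...,2]>215)&(h[...,1]<35))[y0:y1,x0:x1]*255
    if nm=="top":
        cs=max(cv2.findContours(m,cv2.RETR_EXTERNAL,cv2.CHAIN_APPROX_NONE)[0],key=len)
        W=np.array([onplane(im,p,p0,n) for p in cv2.convexHull(cs)[:,0].astype(float)]);q=np.c_[(W-p0)@u,(W-p0)@ey].astype(np.float32)
        (e,r)=cv2.minEnclosingCircle(q);E=cv2.fitEllipse(q);print(nm,"circle",e,r,"ell",E)
        C=p0+E[0][0]*u+E[0][1]*ey
    g=((h[...,0]>12)&(h[...,0]<32)&(h[...,1]>110)&(h[...,2]>120)).astype(np.uint8)
    nl,lab,st,ct=cv2.connectedComponentsWithStats(g)
    for i in range(1,nl):
        if 240<ct[i][0]<340 and 180<ct[i][1]<262 and st[i][4]>4: print(nm,"brass",ct[i],st[i][4])
def ang(im,px,h):
    P=onplane(im,px,C+h*n,n)-C;return np.degrees(np.arctan2(P@ey,P@u)),np.hypot(P@ey,P@u)
print("C",C,"ex",ex,"u",u,"n",n)
print("ptr tip,mid",ang(t,tp(222,278),12.5),ang(t,tp(245,300),12.5))
print("flag ends",ang(t,tp(305,198),8),ang(t,tp(302,228),12))
print("cap centre by top z53",onplane(t,tp(296,377),C+53*n,n)-(C+53*n), "side",onplane(s,np.array([228,180])+np.array([183,156])/6,C+53*n,n)-(C+53*n))
np.savez("geo.npz",C=C,u=u,ey=ey,n=n)
```

```text
[[ 502.5   59.9]
 [ 497.2 -126.2]
 [ 675.  -130.6]
 [ 678.4   57.6]]
yaw [-1.08572373 -1.34065171] 176.83382972487658 187.21094883621984
top circle (-16.813032150268555, 0.5358762145042419) 57.67491912841797 ell ((-16.859893798828125, 0.4443359375), (112.57254791259766, 114.76728057861328), 169.946044921875)
top brass [304.71428571 219.85714286] 7
top brass [277.8 256. ] 10
top brass [328.125 254.875] 8
side brass [248.29411765 205.58823529] 34
side brass [287.33333333 208.47619048] 21
side brass [243.21428571 220.5       ] 14
side brass [255.5 246.5] 14
C [573.97509149 -34.07506235  77.06561748] ex [ 0.99977449 -0.02123594  0.        ] u [ 0.84785685 -0.0180091   0.52991926] n [-0.52979976  0.01125333  0.8480481 ]
ptr tip,mid (np.float64(42.29019633783111), np.float64(39.9675660755936)) (np.float64(41.939745577104055), np.float64(26.42258280818149))
flag ends (np.float64(-7.34748204304646), np.float64(61.706864584524844)) (np.float64(-7.124667976303155), np.float64(50.08143511767818))
cap centre by top z53 [ 0.47317346 -0.10482651  0.29699593] side [ 1.4780838  -2.5279338   0.95694587]
```

```bash
cat > go.py <<'E'
from h import *
from cell import arm
from scipy.spatial.transform import Rotation as Ro
g=np.load("geo.npz");C,u,ey,n=(g[k] for k in("C","u","ey","n"))
def target(deg,h):   # knob pointer angle (ccw from up), TCP height over panel
    a=np.radians(deg+90);y=np.cos(a)*u+np.sin(a)*ey;z=-n;return C+h*n,Ro.from_matrix(np.c_[np.cross(y,z),y,z])
def delta(p,R):
    s=arm.sense();R0=Ro.from_rotvec(s["ee_rot"])
    print("t",s["t"],"q",np.round(s["joint_positions"],2),"pos",s["ee_pos"].round(1),"w",round(s["width"],1),"F",np.round(s["contact_force"],1))
    print("shift in tool axes mm",R0.inv().apply(p-s["ee_pos"]).round(1),"turn tool axes",(R0.inv()*R).as_rotvec().round(3),"deg",np.degrees((R0.inv()*R).magnitude()).round(1))
E
python3 -c "
from go import *
p,R=target(42.2,100);print(p);delta(p+[0,0,20],R)"
```

```text
[520.99511517 -32.94972908 161.8704271 ]
t 0.1 q [-1.05  0.36  0.01 -0.   -1.22 -0.29] pos [ 152.3 -657.1  225.7] w 87.6 F [-0.2 -0.5 -0.3]
shift in tool axes mm [-500.1  524.8   44.5] turn tool axes [ 0.268 -0.497 -0.475] deg 42.3
```

Emit:
{"api": "carry_out", "payload": {"steps": [{"dx": -0.025,"dy": 0.026},{"dx": -0.025,"dy": 0.026},{"dx": -0.025,"dy": 0.026},{"dx": -0.025,"dy": 0.026},{"dx": -0.025,"dy": 0.026},{"dx": -0.025,"dy": 0.026},{"dx": -0.025,"dy": 0.026},{"dx": -0.025,"dy": 0.026},{"dx": -0.025,"dy": 0.026},{"dx": -0.025,"dy": 0.026}]}}

```text
invalid input
```

Emit:
{"api": "carry_out", "payload": {"steps": [{"dx": -0.025,"dy": 0.026},{"dx": -0.025,"dy": 0.026},{"dx": -0.025,"dy": 0.026},{"dx": -0.025,"dy": 0.026},{"dx": -0.025,"dy": 0.026},{"dx": -0.025,"dy": 0.026},{"dx": -0.025,"dy": 0.026},{"dx": -0.025,"dy": 0.026},{"dx": -0.025,"dy": 0.026},{"dx": -0.025,"dy": 0.026}]}}

```text
invalid input
```

Emit:
{"api": "carry_out", "payload": {"steps": [{"rx": 0.0383,"ry": -0.071,"rz": -0.0679},{"rx": 0.0383,"ry": -0.071,"rz": -0.0679},{"rx": 0.0383,"ry": -0.071,"rz": -0.0679},{"rx": 0.0383,"ry": -0.071,"rz": -0.0679},{"rx": 0.0383,"ry": -0.071,"rz": -0.0679},{"rx": 0.0383,"ry": -0.071,"rz": -0.0679},{"rx": 0.0383,"ry": -0.071,"rz": -0.0679},{},{}]}}

```text
invalid input
```

```bash
python3 -c "
from go import *
p,R=target(42.2,85);delta(p,R);p,R=target(42.2,17);delta(p,R)"
```

```text
t 0.1 q [-1.05  0.36  0.01 -0.   -1.22 -0.29] pos [ 152.3 -657.1  225.7] w 87.6 F [-0.2 -0.5 -0.3]
shift in tool axes mm [-507.8  522.8   77.3] turn tool axes [ 0.268 -0.497 -0.475] deg 42.3
t 0.1 q [-1.05  0.36  0.01 -0.   -1.22 -0.29] pos [ 152.3 -657.1  225.7] w 87.6 F [-0.2 -0.5 -0.3]
shift in tool axes mm [-542.8  513.8  134.9] turn tool axes [ 0.268 -0.497 -0.475] deg 42.3
```

The rows were refused, and every key may be required, so I'll send full rows.

Emit:
{"api": "carry_out", "payload": {"steps": [{"dx": -0.025,"dy": 0.026,"dz": 0,"rx": 0,"ry": 0,"rz": 0,"gripper": 1},{"dx": -0.025,"dy": 0.026,"dz": 0,"rx": 0,"ry": 0,"rz": 0,"gripper": 1},{"dx": -0.025,"dy": 0.026,"dz": 0,"rx": 0,"ry": 0,"rz": 0,"gripper": 1},{"dx": -0.025,"dy": 0.026,"dz": 0,"rx": 0,"ry": 0,"rz": 0,"gripper": 1},{"dx": -0.025,"dy": 0.026,"dz": 0,"rx": 0,"ry": 0,"rz": 0,"gripper": 1},{"dx": -0.025,"dy": 0.026,"dz": 0,"rx": 0,"ry": 0,"rz": 0,"gripper": 1},{"dx": -0.025,"dy": 0.026,"dz": 0,"rx": 0,"ry": 0,"rz": 0,"gripper": 1},{"dx": -0.025,"dy": 0.026,"dz": 0,"rx": 0,"ry": 0,"rz": 0,"gripper": 1},{"dx": -0.025,"dy": 0.026,"dz": 0,"rx": 0,"ry": 0,"rz": 0,"gripper": 1},{"dx": -0.025,"dy": 0.026,"dz": 0,"rx": 0,"ry": 0,"rz": 0,"gripper": 1}]}}

```text
t: 0.93
ee_pos: [337.5, -346.1, 226.4]
ee_rot: [0.357, -3.121, -0.0]
contact_force: [0.8, -0.6, 0.3]
width: 87.7
gripper_force: 0.0
```

Emit:
{"api": "carry_out", "payload": {"steps": [{"dx": -0.025,"dy": 0.026,"dz": 0,"rx": 0,"ry": 0,"rz": 0,"gripper": 1},{"dx": -0.025,"dy": 0.026,"dz": 0,"rx": 0,"ry": 0,"rz": 0,"gripper": 1},{"dx": -0.025,"dy": 0.026,"dz": 0,"rx": 0,"ry": 0,"rz": 0,"gripper": 1},{"dx": -0.025,"dy": 0.026,"dz": 0,"rx": 0,"ry": 0,"rz": 0,"gripper": 1},{"dx": -0.025,"dy": 0.026,"dz": 0,"rx": 0,"ry": 0,"rz": 0,"gripper": 1},{"dx": -0.025,"dy": 0.026,"dz": 0,"rx": 0,"ry": 0,"rz": 0,"gripper": 1},{"dx": -0.025,"dy": 0.026,"dz": 0,"rx": 0,"ry": 0,"rz": 0,"gripper": 1},{"dx": -0.025,"dy": 0.026,"dz": 0,"rx": 0,"ry": 0,"rz": 0,"gripper": 1},{"dx": -0.025,"dy": 0.026,"dz": 0,"rx": 0,"ry": 0,"rz": 0,"gripper": 1},{"dx": -0.025,"dy": 0.026,"dz": 0,"rx": 0,"ry": 0,"rz": 0,"gripper": 1}]}}

```text
t: 1.77
ee_pos: [522.4, -36.3, 226.5]
ee_rot: [0.357, -3.121, -0.0]
contact_force: [0.6, 0.1, 0.3]
width: 87.8
gripper_force: 0.0
```

Emit:
{"api": "carry_out", "payload": {"steps": [{"dx": 0,"dy": 0,"dz": 0,"rx": 0.0383,"ry": -0.071,"rz": -0.0679,"gripper": 1},{"dx": 0,"dy": 0,"dz": 0,"rx": 0.0383,"ry": -0.071,"rz": -0.0679,"gripper": 1},{"dx": 0,"dy": 0,"dz": 0,"rx": 0.0383,"ry": -0.071,"rz": -0.0679,"gripper": 1},{"dx": 0,"dy": 0,"dz": 0,"rx": 0.0383,"ry": -0.071,"rz": -0.0679,"gripper": 1},{"dx": 0,"dy": 0,"dz": 0,"rx": 0.0383,"ry": -0.071,"rz": -0.0679,"gripper": 1},{"dx": 0,"dy": 0,"dz": 0,"rx": 0.0383,"ry": -0.071,"rz": -0.0679,"gripper": 1},{"dx": 0,"dy": 0,"dz": 0,"rx": 0.0383,"ry": -0.071,"rz": -0.0679,"gripper": 1},{"dx": 0,"dy": 0,"dz": 0,"rx": 0,"ry": 0,"rz": 0,"gripper": 1}]}}

```text
t: 2.43
ee_pos: [515.5, -39.7, 220.8]
ee_rot: [-0.925, 2.447, -0.281]
contact_force: [-2.5, -4.0, -3.0]
width: 87.7
gripper_force: 0.0
```

```bash
python3 -c "
from go import *
p,R=target(42.2,85);delta(p,R);p,R=target(42.2,17);delta(p,R)"
```

```text
t 2.4333 q [ 0.38 -0.22 -1.    0.67 -0.34 -1.82] pos [515.5 -39.7 220.8] w 87.7 F [-2.5 -4.  -3. ]
shift in tool axes mm [14.6 23.  68. ] turn tool axes [ 0.002 -0.006  0.008] deg 0.6
t 2.4333 q [ 0.38 -0.22 -1.    0.67 -0.34 -1.82] pos [515.5 -39.7 220.8] w 87.7 F [-2.5 -4.  -3. ]
shift in tool axes mm [ 14.1  22.9 136. ] turn tool axes [ 0.002 -0.006  0.008] deg 0.6
```

Emit:
{"api": "carry_out", "payload": {"steps": [{"dx": 0.0037,"dy": 0.0058,"dz": 0.015,"rx": 0,"ry": 0,"rz": 0.002,"gripper": 1},{"dx": 0.0037,"dy": 0.0058,"dz": 0.015,"rx": 0,"ry": 0,"rz": 0.002,"gripper": 1},{"dx": 0.0037,"dy": 0.0058,"dz": 0.015,"rx": 0,"ry": 0,"rz": 0.002,"gripper": 1},{"dx": 0.0037,"dy": 0.0058,"dz": 0.015,"rx": 0,"ry": 0,"rz": 0.002,"gripper": 1},{"dx": 0,"dy": 0,"dz": 0,"rx": 0,"ry": 0,"rz": 0,"gripper": 1},{"dx": 0,"dy": 0,"dz": 0,"rx": 0,"ry": 0,"rz": 0,"gripper": 1},{"dx": 0,"dy": 0,"dz": 0,"rx": 0,"ry": 0,"rz": 0,"gripper": 1}]}}

```text
t: 3.02
ee_pos: [540.5, -37.4, 183.3]
ee_rot: [-0.916, 2.477, -0.242]
contact_force: [-0.2, 0.3, 0.1]
width: 87.4
gripper_force: 0.0
```

```bash
python3 -c "
from go import *
p,R=target(42.2,17);delta(p,R)
from cell import get_image
d={k:get_image(k) for k in('top','side')};pickle.dump(d,open('im1.pkl','wb'))
a=cv2.resize(d['top']['frame'][180:280,250:350],None,fx=4,fy=4);b=cv2.resize(d['side']['frame'][165:265,220:320],None,fx=4,fy=4)
cv2.imwrite('pics/v1.png',np.hstack([a,b])[:,:,::-1])"
```

```text
t 3.0167 q [ 0.3  -0.1  -1.02  0.75 -0.21 -1.87] pos [540.5 -37.4 183.3] w 87.4 F [-0.2  0.3  0.1]
shift in tool axes mm [16.4 18.5 91.8] turn tool axes [ 0.034 -0.019 -0.011] deg 2.3
```

View pics/v1.png

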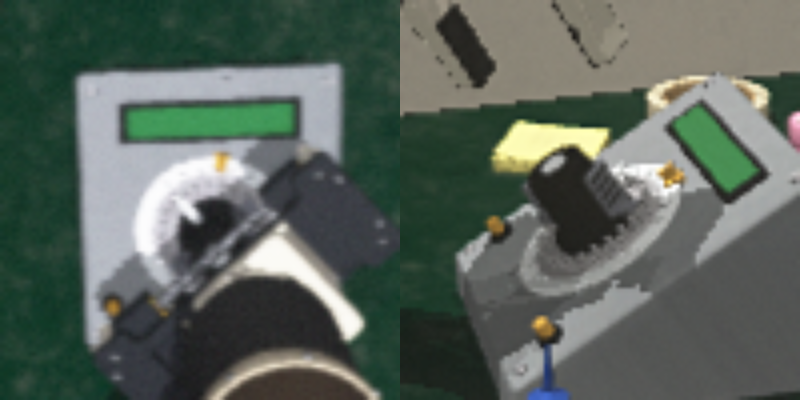

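The tilted approach is running into q3's lower limit (-1.02). In the picture the open gripper sits below-right of the knob axis, with knob and pointer untouched (pointer at (190,208), flag at (222,160)). Before going on I'll fit a quick kinematic model to see which postures reach the target.

```bash
cat > kin.py <<'E'
import numpy as np
from scipy.spatial.transform import Rotation as Ro
from scipy.optimize import least_squares
def Rz(a):return Ro.from_euler("z",a)
def Ry(a):return Ro.from_euler("y",a)
def Rx(a):return Ro.from_euler("x",a)
def fk(q,L,s4=1,s6=1):  # L: h0,a1,d,a2,a3,a4,l
    R=Rz(q[0]);p=np.array([0,0,L[0]])+R.apply([L[1],L[2],0])
    R=R*Ry(q[1]);p=p+R.apply([0,0,L[3]])
    R=R*Ry(-q[2]);p=p+R.apply([L[5],0,L[4]])
    R=R*Rx(s4*q[3])*Ry(-q[4]);p=p+R.apply([L[6],0,0])
    R=R*Rx(s6*q[5]);return p,R
E
python3 - <<'E'
from go import *; from kin import *
d=pickle.load(open("im1.pkl","rb"))
s=arm.sense();q=s["joint_positions"];print(q)
data=[([-1.055,.359,.012,0,-1.224,-.288],[152.4,-657.5,226.6]),([.38,-.22,-1.0,.67,-.34,-1.82],[515.5,-39.7,220.8]),(q,s["ee_pos"])]
z=Ro.from_rotvec(s["ee_rot"]).as_matrix()
for s4 in(1,-1):
    f=lambda L:np.r_[np.ravel([fk(a,L,s4)[0]-b for a,b in data]),(L-np.array([400,0,-190,430,0,430,250]))*.01]
    r=least_squares(f,[400,0,-190,430,0,430,250.]);print(s4,r.x.round(),np.abs(r.fun[:9]).max(),"toolz err",fk(q,r.x,s4)[1].apply([1,0,0])-z[:,2])
E
```

```text
[ 0.29833267 -0.10452115 -1.01568548  0.75385725 -0.21223672 -1.86549813]
1 [-261.  506. -192.  297.  109.   -1. -112.] 19.35642056696912 toolz err [-8.47559295e-02  2.75619797e-01  1.11022302e-16]
-1 [ -48.  331. -185.  459.   72.  138.  172.] 14.058722313700144 toolz err [ 1.66533454e-16  2.49800181e-16 -1.11022302e-16]
```

Emit:
{"api": "carry_out", "payload": {"steps": [{"dx": 0,"dy": 0,"dz": -0.02,"rx": 0,"ry": 0,"rz": 0,"gripper": 1},{"dx": 0,"dy": 0,"dz": -0.03,"rx": 0,"ry": 0.1,"rz": 0,"gripper": 1},{"dx": 0,"dy": 0,"dz": -0.03,"rx": 0,"ry": 0.1,"rz": 0,"gripper": 1},{"dx": 0,"dy": 0,"dz": 0,"rx": 0,"ry": 0.1,"rz": 0,"gripper": 1},{"dx": 0,"dy": 0,"dz": 0,"rx": 0,"ry": 0,"rz": 0,"gripper": 1},{"dx": 0,"dy": 0,"dz": 0,"rx": 0,"ry": 0,"rz": 0,"gripper": 1},{"dx": 0,"dy": 0,"dz": 0,"rx": 0,"ry": 0,"rz": 0,"gripper": 1}]}}

```text
t: 3.7
ee_pos: [511.5, -38.3, 240.2]
ee_rot: [-0.932, 2.703, -0.385]
contact_force: [-0.8, -0.3, 0.3]
width: 87.8
gripper_force: 0.0
```

```bash
cat > log.py <<'E'
from cell import arm;import json
s=arm.sense();r=[list(map(float,s[k])) for k in("joint_positions","ee_pos","ee_rot")];print(r,max(abs(s["dq"])))
open("log.jsonl","a").write(json.dumps(r)+"\n")
E
python3 log.py
```

```text
[[0.5213828832213382, -0.1256017305384632, -0.746253809774952, 0.4403031518059027, -0.7902357501195562, -1.7156069495580308], [511.46136007689233, -38.334851056722606, 240.17184384539806], [-0.9317699822827686, 2.702510934315502, -0.38472100426153755]] 0.020265044073306933
```

Emit:
{"api": "carry_out", "payload": {"steps": [{"dx": -0.03,"dy": 0,"dz": 0,"rx": 0,"ry": 0.1,"rz": 0,"gripper": 1},{"dx": -0.03,"dy": 0,"dz": 0,"rx": 0,"ry": 0.1,"rz": 0,"gripper": 1},{"dx": -0.03,"dy": 0,"dz": 0,"rx": 0,"ry": 0,"rz": 0,"gripper": 1},{"dx": -0.03,"dy": 0,"dz": 0,"rx": 0,"ry": 0,"rz": 0,"gripper": 1},{"dx": 0,"dy": 0,"dz": 0,"rx": 0,"ry": 0,"rz": 0,"gripper": 1},{"dx": 0,"dy": 0,"dz": 0,"rx": 0,"ry": 0,"rz": 0,"gripper": 1},{"dx": 0,"dy": 0,"dz": 0,"rx": 0,"ry": 0,"rz": 0,"gripper": 1}]}}

```text
t: 4.28
ee_pos: [606.2, 32.5, 243.9]
ee_rot: [-0.938, 2.884, -0.504]
contact_force: [-0.5, -1.1, -0.4]
width: 87.3
gripper_force: 0.0
```

```bash
python3 log.py
python3 - <<'E'
from go import *; from kin import *
import json
D=[json.loads(l) for l in open("log.jsonl")]
data=[(a,b) for a,b,c in D]+[([-1.055,.359,.012,0,-1.224,-.288],[152.4,-657.5,226.6]),([0.29833267,-0.10452115,-1.01568548,0.75385725,-0.21223672,-1.86549813],[540.5,-37.4,183.3])]
f=lambda L:np.r_[np.ravel([fk(a,L,-1)[0]-b for a,b in data]),(L-np.array([400,0,-190,430,0,430,250]))*.003]
r=least_squares(f,[400,0,-190,430,0,430,250.]);L=r.x;print(L.round(),r.fun[:12].round(1))
R6=[(fk(a,L,-1)[1].inv()*Ro.from_rotvec(c)).as_matrix().round(2) for a,b,c in D];print(R6)
E
```

```text
[[0.57435162728096, 0.1750085766546372, -0.3986576057985463, 0.38950441024475235, -1.05116557428402, -1.7206474347923844], [606.1843624963469, 32.51256898494548, 243.9356822695224], [-0.9379388024388163, 2.883655996324605, -0.5043965048356305]] 0.026877670933639596
[   3.  194. -175.  614.   95.  218.  355.] [ -6.4   2.4  -8.9  -3.5   9.4 -10.4  14.3   8.5  11.   11.8 -29.6   8.3]
[array([[-0.  ,  0.  ,  1.  ],
       [ 0.96, -0.29,  0.  ],
       [ 0.29,  0.96, -0.  ]]), array([[ 0.  ,  0.  ,  1.  ],
       [ 0.96, -0.3 , -0.  ],
       [ 0.3 ,  0.96, -0.  ]])]
```

```bash
cat >> kin.py <<'E'
def fk2(q,L):  # h0,a1,d,a2,a3,a4,l,e,f
    R=Rz(q[0]);p=np.array([0,0,L[0]])+R.apply([L[1],L[2],0])
    R=R*Ry(q[1]);p=p+R.apply([0,0,L[3]])
    R=R*Ry(-q[2]);p=p+R.apply([L[5],0,L[4]])
    R=R*Rx(-q[3]);p=p+R.apply([0,L[7],0])
    R=R*Ry(-q[4]);p=p+R.apply([L[6],0,L[8]])
    return p,R*Rx(q[5])*Ro.from_matrix([[0,0,1],[np.cos(.29),-np.sin(.29),0],[np.sin(.29),np.cos(.29),0]])
E
python3 - <<'E'
from go import *; from kin import *
import json
D=[json.loads(l) for l in open("log.jsonl")]
data=[(a,b) for a,b,c in D]+[([-1.055,.359,.012,0,-1.224,-.288],[152.4,-657.5,226.6]),([0.29833267,-0.10452115,-1.01568548,0.75385725,-0.21223672,-1.86549813],[540.5,-37.4,183.3]),([.38,-.22,-1.0,.67,-.34,-1.82],[515.5,-39.7,220.8])]
pr=np.array([300,100,-100,500,50,500,300,-50,0])
f=lambda L:np.r_[np.ravel([fk2(a,L)[0]-b for a,b in data]),(L-pr)*.003]
r=least_squares(f,pr*1.);L=r.x;print(L.round(),r.fun[:15].round(1))
f=lambda L:np.r_[np.ravel([fk2(a,L)[0]-b for a,b in data]),(L-pr)*.02]
r=least_squares(f,pr*1.);L=r.x;print(L.round(),r.fun[:15].round(1))
E
```

```text
[ 189.   -0.   -3.  604.    5.  461.  376. -189.    0.] [-0.8 -0.  -0.5  0.   0.5 -0.5 -0.1 -0.1  0.1 -0.3 -0.2 -0.9  0.9 -0.3
  1.7]
[ 190.    2.   -5.  602.    5.  459.  376. -187.    1.] [-0.6  0.2 -0.6 -0.1  0.6 -0.7 -0.1 -0.   0.3 -0.5 -0.4 -0.7  1.  -0.3
  1.7]
```

```bash
cat >> kin.py <<'E'
LL=np.array([189.5,0,-3,604,5,461,376,-189,0.]);
lo=np.array([-3.07,-1.43,-1.02,-3.03,-3.05,-3.03]);hi=np.array([3.07,2.12,1.25,1.67,0,3.03])
def ik(p,R,n=60,seed=0,q0=None):
    rg=np.random.default_rng(seed);S=[]
    for i in range(n):
        x0=rg.uniform(lo,hi) if q0 is None else q0
        def f(q):
            P,Q=fk2(q,LL);return np.r_[(P-p)/100,(R.inv()*Q).as_rotvec()]
        r=least_squares(f,np.clip(x0,lo+.01,hi-.01),bounds=(lo,hi))
        if r.cost<1e-7 and not any(np.abs(r.x-s).max()<.05 for s in S):S.append(r.x)
        if q0 is not None:return r.x,r.cost
    return S
E
python3 - <<'E'
from go import *; from kin import *
for h in(17,60,100):
  for a in(42.2,222.2):
    p,R=target(a,h)
    print(h,a,[s.round(2).tolist() for s in ik(p,R,30)])
E
```

```text
17 42.2 []
17 222.2 []
60 42.2 []
60 222.2 []
100 42.2 []
100 222.2 []
```

```bash
cat >> go.py <<'E'
def target2(deg,g,tilt,e=0):  # grasp point g over panel on axis, tool tilted by tilt deg about knob y, e about x
    P,R=target(deg,0);R=R*Ro.from_euler("yx",[tilt,e],degrees=True)
    return C+g*n-19*R.apply([0,0,1]),R
E
python3 - <<'E'
from go import *; from kin import *
for a in(42,20,-3):
  for fl in(0,180):
    print(a,fl)
    for tl in(-30,-20,-10,0,10,20,30):
        p,R=target2(a+fl,38,tl)
        b=[s.round(2).tolist() for s in ik(p,R,12)]
        if b:print("  ",tl,b,"z",R.apply([0,0,1]).round(2))
E
```

```text
42 0
   -30 [[-0.56, 0.18, -0.63, -1.56, -0.75, 1.8]] z [ 0.78  0.32 -0.54]
   -20 [[-0.2, 0.05, -0.61, -1.26, -0.38, 2.35]] z [ 0.72  0.21 -0.66]
   20 [[0.47, 0.1, -0.88, 0.7, -0.55, -1.44]] z [ 0.28 -0.23 -0.93]
   30 [[0.53, 0.2, -0.71, 0.54, -0.78, -1.54]] z [ 0.14 -0.34 -0.93]
42 180
   -30 [[0.53, 0.2, -0.71, 0.54, -0.78, 1.6]] z [ 0.14 -0.34 -0.93]
   -20 [[0.47, 0.1, -0.88, 0.7, -0.55, 1.7]] z [ 0.28 -0.23 -0.93]
   20 [[-0.2, 0.05, -0.61, -1.26, -0.38, -0.79]] z [ 0.72  0.21 -0.66]
   30 [[-0.56, 0.18, -0.63, -1.56, -0.75, -1.35]] z [ 0.78  0.32 -0.54]
20 0
   -30 [[-0.66, 0.2, -0.79, -1.9, -0.76, 1.71]] z [ 0.86  0.15 -0.49]
   -20 [[-0.24, 0.04, -0.66, -1.52, -0.28, 2.44]] z [ 0.77  0.1  -0.63]
   10 [[0.34, 0.03, -0.98, 0.76, -0.28, -1.13]] z [ 0.38 -0.07 -0.92]
   20 [[0.43, 0.12, -0.73, 0.37, -0.6, -1.44]] z [ 0.22 -0.12 -0.97]
   30 [[0.42, 0.22, -0.54, 0.24, -0.84, -1.55]] z [ 0.06 -0.17 -0.98]
20 180
   -30 [[0.42, 0.22, -0.54, 0.24, -0.84, 1.59]] z [ 0.06 -0.17 -0.98]
   -20 [[0.43, 0.12, -0.73, 0.37, -0.6, 1.71]] z [ 0.22 -0.12 -0.97]
   -10 [[0.34, 0.03, -0.98, 0
[... 201 characters left out ...]
, 0.25, -1.01, -2.31, -0.85, 1.57]] z [ 0.88 -0.04 -0.47]
   -20 [[-0.3, 0.03, -0.71, -1.86, -0.21, 2.43]] z [ 0.79 -0.03 -0.62]
   10 [[0.36, 0.04, -0.89, 0.44, -0.31, -1.03]] z [ 0.37  0.   -0.93]
   20 [[0.33, 0.13, -0.61, 0.09, -0.63, -1.39]] z [ 0.21  0.01 -0.98]
   30 [[0.28, 0.23, -0.41, -0.02, -0.89, -1.52]] z [ 0.04  0.03 -1.  ]
-3 180
   -30 [[0.28, 0.23, -0.41, -0.02, -0.89, 1.62]] z [ 0.04  0.03 -1.  ]
   -20 [[0.33, 0.13, -0.61, 0.09, -0.63, 1.75]] z [ 0.21  0.01 -0.98]
   -10 [[0.36, 0.04, -0.89, 0.44, -0.31, 2.11]] z [ 0.37  0.   -0.93]
   20 [[-0.3, 0.03, -0.71, -1.86, -0.21, -0.71]] z [ 0.79 -0.03 -0.62]
   30 [[-0.73, 0.25, -1.01, -2.31, -0.85, -1.57]] z [ 0.88 -0.04 -0.47]
```

Run:
```python
from go import *; from kin import *
p,R=target2(42.2,39,20);ph=p-75*R.apply([0,0,1])
s=arm.sense()
print("hover ik",[x.round(2).tolist() for x in ik(ph,R,6)]);delta(ph,R)
p2,R2=target2(42.2-5,39,20)
print("per -5deg:",R.inv().apply(p2-p).round(2),(R.inv()*R2).as_rotvec().round(4))
```

```text
hover ik [[0.58, -0.01, -0.77, 0.53, -0.77, -1.56]]
t 4.2833 q [ 0.57  0.18 -0.4   0.39 -1.05 -1.72] pos [606.2  32.5 243.9] w 87.3 F [-0.5 -1.1 -0.4]
shift in tool axes mm [88.1 26.  43.4] turn tool axes [ 0.03  -0.123  0.   ] deg 7.2
per -5deg: [ 0.02 -0.57  0.01] [-0.0298  0.      0.082 ]
```

Emit:
{"api": "carry_out", "payload": {"steps": [{"dx": 0.0176,"dy": 0.0052,"dz": 0.0087,"rx": 0,"ry": 0,"rz": 0,"gripper": 1},{"dx": 0.0176,"dy": 0.0052,"dz": 0.0087,"rx": 0,"ry": 0,"rz": 0,"gripper": 1},{"dx": 0.0176,"dy": 0.0052,"dz": 0.0087,"rx": 0,"ry": 0,"rz": 0,"gripper": 1},{"dx": 0.0176,"dy": 0.0052,"dz": 0.0087,"rx": 0,"ry": 0,"rz": 0,"gripper": 1},{"dx": 0.0176,"dy": 0.0052,"dz": 0.0087,"rx": 0,"ry": 0,"rz": 0,"gripper": 1},{"dx": 0,"dy": 0,"dz": 0,"rx": 0.015,"ry": -0.0615,"rz": 0,"gripper": 1},{"dx": 0,"dy": 0,"dz": 0,"rx": 0.015,"ry": -0.0615,"rz": 0,"gripper": 1},{"dx": 0,"dy": 0,"dz": 0,"rx": 0,"ry": 0,"rz": 0,"gripper": 1},{"dx": 0,"dy": 0,"dz": 0,"rx": 0,"ry": 0,"rz": 0,"gripper": 1}]}}

```text
t: 5.03
ee_pos: [526.8, -12.0, 199.0]
ee_rot: [-0.929, 2.757, -0.47]
contact_force: [-0.2, -0.6, 0.5]
width: 87.7
gripper_force: 0.0
```

```bash
python3 -c "
from go import *
p,R=target2(42.2,39,20);delta(p,R)"
```

```text
t 5.0333 q [ 0.58 -0.01 -0.77  0.53 -0.77 -1.87] pos [526.8 -12.  199. ] w 87.7 F [-0.2 -0.6  0.5]
shift in tool axes mm [-0.4  0.7 76.3] turn tool axes [-0.001  0.002 -0.   ] deg 0.1
```

Emit:
{"api": "carry_out", "payload": {"steps": [{"dx": 0,"dy": 0,"dz": 0.016,"rx": 0,"ry": 0,"rz": 0,"gripper": 1},{"dx": 0,"dy": 0,"dz": 0.016,"rx": 0,"ry": 0,"rz": 0,"gripper": 1},{"dx": 0,"dy": 0.0007,"dz": 0.014,"rx": 0,"ry": 0,"rz": 0,"gripper": 1},{"dx": 0,"dy": 0,"dz": 0.012,"rx": 0,"ry": 0,"rz": 0,"gripper": 1},{"dx": 0,"dy": 0,"dz": 0.01,"rx": 0,"ry": 0,"rz": 0,"gripper": 1},{"dx": 0,"dy": 0,"dz": 0.008,"rx": 0,"ry": 0,"rz": 0,"gripper": 1},{"dx": 0,"dy": 0,"dz": 0,"rx": 0,"ry": 0,"rz": 0,"gripper": 1},{"dx": 0,"dy": 0,"dz": 0,"rx": 0,"ry": 0,"rz": 0,"gripper": 1}]}}

```text
t: 5.7
ee_pos: [549.5, -28.3, 127.4]
ee_rot: [-0.93, 2.759, -0.472]
contact_force: [-0.3, 0.6, 0.0]
width: 87.4
gripper_force: 0.0
```

```bash
python3 -c "
from go import *
p,R=target2(42.2,39,20);delta(p,R)
from cell import get_image
d={k:get_image(k) for k in('top','side')};pickle.dump(d,open('im2.pkl','wb'))
a=cv2.resize(d['top']['frame'][200:270,262:332],None,fx=5.7,fy=5.7);b=cv2.resize(d['side']['frame'][180:250,230:300],None,fx=5.7,fy=5.7)
cv2.imwrite('pics/v2.png',np.hstack([a,b])[:,:,::-1])"
```

```text
t 5.7 q [ 0.47  0.11 -0.88  0.7  -0.55 -1.99] pos [549.5 -28.3 127.4] w 87.4 F [-0.3  0.6  0. ]
shift in tool axes mm [ 1.7  0.  -0.6] turn tool axes [-0.001  0.     0.   ] deg 0.1
```

View pics/v2.png

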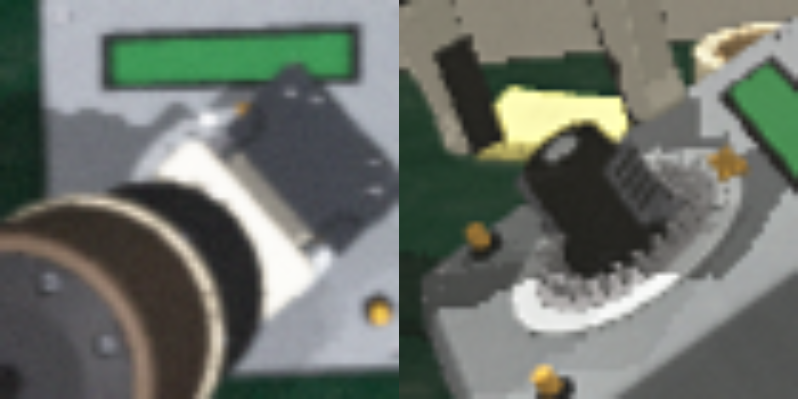

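The side crop shows the fingertips, at (470,155) and (655,120), still above and behind the knob. My grasp-point offset has the wrong sign, because the TCP lies ahead of the grasp point. I'll fix that and recheck reach.

```bash
sed -i 's/return C+g\*n-19/return C+g*n+19/' go.py
python3 - <<'E'
from go import *; from kin import *
for tl in(12,16,20,24):
  for a in(42.2,20,-3):
    p,R=target2(a,38,tl);print(tl,a,[x.round(2).tolist() for x in ik(p,R,10)])
p,R=target2(42.2,38,20);delta(p,R)
for st in(5,7):
  p2,R2=target2(42.2-st,38,20);print("per",st,R.inv().apply(p2-p).round(2),(R.inv()*R2).as_rotvec().round(4))
d=pickle.load(open("im2.pkl","rb"));print(proj(d["side"],arm.sense()["ee_pos"]))
E
```

```text
12 42.2 []
12 20 [[0.25, 0.12, -1.01, 0.97, -0.2, -0.99]]
12 -3 [[0.33, 0.13, -0.88, 0.45, -0.25, -1.04]]
16 42.2 [[0.28, 0.13, -1.02, 1.12, -0.31, -1.19]]
16 20 [[0.37, 0.15, -0.88, 0.59, -0.36, -1.26]]
16 -3 [[0.34, 0.16, -0.74, 0.21, -0.41, -1.26]]
20 42.2 [[0.38, 0.16, -0.94, 0.88, -0.43, -1.33]]
20 20 [[0.4, 0.18, -0.78, 0.44, -0.49, -1.38]]
20 -3 [[0.33, 0.19, -0.65, 0.11, -0.54, -1.38]]
24 42.2 [[0.44, 0.2, -0.87, 0.74, -0.54, -1.41]]
24 20 [[0.41, 0.21, -0.7, 0.35, -0.6, -1.46]]
24 -3 [[0.31, 0.22, -0.56, 0.04, -0.65, -1.45]]
t 5.8 q [ 0.47  0.11 -0.88  0.7  -0.55 -1.99] pos [549.8 -27.7 128.1] w 88.0 F [ 0.1 -0.3  0.1]
shift in tool axes mm [ 2.1  0.  39.1] turn tool axes [-0.001  0.002  0.   ] deg 0.1
per 5 [-0.02  0.57 -0.01] [-0.0298  0.      0.082 ]
per 7 [-0.05  0.79 -0.02] [-0.0418  0.      0.1148]
[258.65379995 202.58239312]
```

Emit:
{"api": "carry_out", "payload": {"steps": [{"dx": 0.002,"dy": 0,"dz": 0.01,"rx": 0,"ry": 0,"rz": 0,"gripper": 1},{"dx": 0,"dy": 0,"dz": 0.01,"rx": 0,"ry": 0,"rz": 0,"gripper": 1},{"dx": 0,"dy": 0,"dz": 0.01,"rx": 0,"ry": 0,"rz": 0,"gripper": 1},{"dx": 0,"dy": 0,"dz": 0.009,"rx": 0,"ry": 0,"rz": 0,"gripper": 1},{"dx": 0,"dy": 0,"dz": 0,"rx": 0,"ry": 0,"rz": 0,"gripper": 1},{"dx": 0,"dy": 0,"dz": 0,"rx": 0,"ry": 0,"rz": 0,"gripper": 1}]}}

```text
t: 6.3
ee_pos: [558.7, -38.6, 91.4]
ee_rot: [-0.93, 2.757, -0.472]
contact_force: [-0.2, 0.1, -1.3]
width: 87.5
gripper_force: 0.0
```

```bash
python3 -c "
from go import *
p,R=target2(42.2,38,20);delta(p,R)
from cell import get_image
d={k:get_image(k) for k in('top','side')};pickle.dump(d,open('im3.pkl','wb'))
a=cv2.resize(d['top']['frame'][200:270,262:332],None,fx=5.7,fy=5.7);b=cv2.resize(d['side']['frame'][180:250,230:300],None,fx=5.7,fy=5.7)
cv2.imwrite('pics/v3.png',np.hstack([a,b])[:,:,::-1])"
```

```text
t 6.3 q [ 0.38  0.17 -0.94  0.9  -0.43 -2.12] pos [558.7 -38.6  91.4] w 87.5 F [-0.2  0.1 -1.3]
shift in tool axes mm [-0.6  0.1 -0.2] turn tool axes [-0.001  0.001  0.   ] deg 0.1
```

View pics/v3.png

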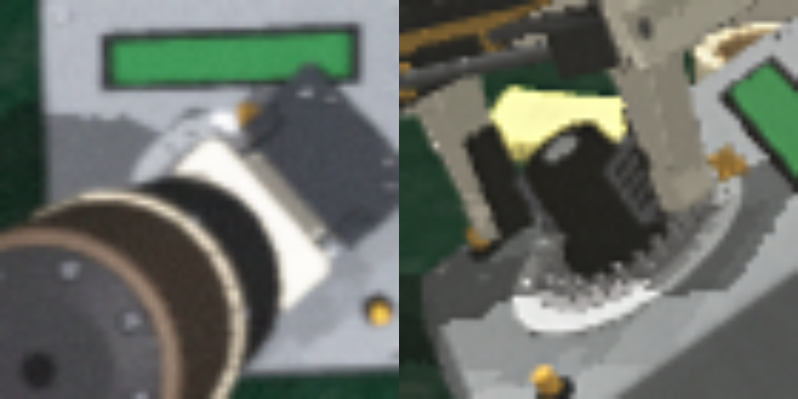

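The fingers now straddle the knob along the tab line, left finger at (490,190) and right finger at (690,190), clear of the flag at (728,163). Pinching next.

Emit:
{"api": "carry_out", "payload": {"steps": [{"dx": 0,"dy": 0,"dz": 0,"rx": 0,"ry": 0,"rz": 0,"gripper": 0.6},{"dx": 0,"dy": 0,"dz": 0,"rx": 0,"ry": 0,"rz": 0,"gripper": 0.6},{"dx": 0,"dy": 0,"dz": 0,"rx": 0,"ry": 0,"rz": 0,"gripper": 0.4},{"dx": 0,"dy": 0,"dz": 0,"rx": 0,"ry": 0,"rz": 0,"gripper": 0.4},{"dx": 0,"dy": 0,"dz": 0,"rx": 0,"ry": 0,"rz": 0,"gripper": 0.4},{"dx": 0,"dy": 0,"dz": 0,"rx": 0,"ry": 0,"rz": 0,"gripper": 0.4},{"dx": 0,"dy": 0,"dz": 0,"rx": 0,"ry": 0,"rz": 0,"gripper": 0.4},{"dx": 0,"dy": 0,"dz": 0,"rx": 0,"ry": 0,"rz": 0,"gripper": 0.4}], "newtons": 25}}

```text
t: 7.07
ee_pos: [558.1, -37.5, 90.8]
ee_rot: [-0.932, 2.756, -0.469]
contact_force: [-18.1, 9.3, 18.4]
width: 42.5
gripper_force: 25.4
```

Width is 42.5 mm, so both tabs are in, but there's about 25 N pushing outward along the knob axis. I'll ease back a little along the axis and centre.

Emit:
{"api": "carry_out", "payload": {"steps": [{"dx": 0.0008,"dy": 0.001,"dz": -0.0022,"rx": 0,"ry": 0,"rz": 0,"gripper": 0.4},{"dx": 0,"dy": 0,"dz": 0,"rx": 0,"ry": 0,"rz": 0,"gripper": 0.4},{"dx": 0,"dy": 0,"dz": 0,"rx": 0,"ry": 0,"rz": 0,"gripper": 0.4}]}}

```text
t: 7.32
ee_pos: [557.2, -37.0, 91.9]
ee_rot: [-0.931, 2.758, -0.469]
contact_force: [8.5, -3.1, -9.9]
width: 41.5
gripper_force: 24.7
```

Emit:
{"api": "carry_out", "payload": {"steps": [{"dx": -0.0002,"dy": 0.0006,"dz": 0.0006,"rx": -0.0298,"ry": 0,"rz": 0.082,"gripper": 0.4},{"dx": 0,"dy": 0.0006,"dz": 0,"rx": -0.0298,"ry": 0,"rz": 0.082,"gripper": 0.4},{"dx": 0,"dy": 0.0006,"dz": 0,"rx": -0.0298,"ry": 0,"rz": 0.082,"gripper": 0.4},{"dx": 0,"dy": 0,"dz": 0,"rx": 0,"ry": 0,"rz": 0,"gripper": 0.4}]}}

```text
t: 7.65
ee_pos: [556.5, -35.2, 91.1]
ee_rot: [-0.589, 2.862, -0.303]
contact_force: [-5.2, 6.5, -1.7]
width: 41.9
gripper_force: 24.9
```

```bash
cat >> go.py <<'E'
def where():
    s=arm.sense();R=Ro.from_rotvec(s["ee_rot"]);y=R.apply([0,1,0]);z=R.apply([0,0,1]);f=np.array(s["contact_force"])
    g=s["ee_pos"]-19*z-C
    print("tool y angle-90:",np.degrees(np.arctan2(y@ey,y@u)).round(1)-90,"grasp pt (u,ey,n)",np.round([g@u,g@ey,g@n],1),"F u,ey,n",np.round([f@u,f@ey,f@n],1),"w",round(s["width"],1),"q",np.round(s["joint_positions"],2))
E
python3 -c "
from go import *
where()
from cell import get_image
d=get_image('side');pickle.dump(d,open('im4.pkl','wb'))
b=cv2.resize(d['frame'][180:255,230:305],None,fx=7,fy=7);cv2.imwrite('pics/v4.png',b[:,:,::-1])"
```

```text
tool y angle-90: 27.0 grasp pt (u,ey,n) [-1.6  1.4 39. ] F u,ey,n [-5.4  6.4  1.4] w 41.9 q [ 0.41  0.17 -0.83  0.56 -0.46 -2.07]
```

View pics/v4.png

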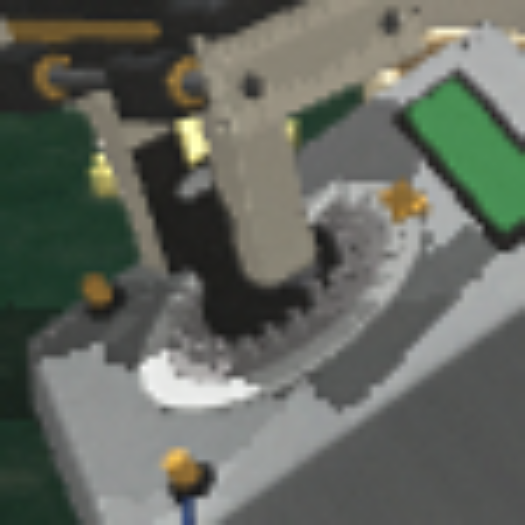

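The finger has turned with the knob and forces are small. I'll turn the remaining 30°.

Emit:
{"api": "carry_out", "payload": {"steps": [{"dx": 0,"dy": 0.0007,"dz": 0,"rx": -0.0298,"ry": 0,"rz": 0.082,"gripper": 0.4},{"dx": 0,"dy": 0.0007,"dz": 0,"rx": -0.0298,"ry": 0,"rz": 0.082,"gripper": 0.4},{"dx": 0,"dy": 0.0006,"dz": 0,"rx": -0.0298,"ry": 0,"rz": 0.082,"gripper": 0.4},{"dx": 0,"dy": 0.0006,"dz": 0,"rx": -0.0298,"ry": 0,"rz": 0.082,"gripper": 0.4},{"dx": 0,"dy": 0.0006,"dz": 0,"rx": -0.0298,"ry": 0,"rz": 0.082,"gripper": 0.4},{"dx": 0,"dy": 0.0006,"dz": 0,"rx": -0.0298,"ry": 0,"rz": 0.082,"gripper": 0.4},{"dx": 0,"dy": 0,"dz": 0,"rx": 0,"ry": 0,"rz": 0,"gripper": 0.4},{"dx": 0,"dy": 0,"dz": 0,"rx": 0,"ry": 0,"rz": 0,"gripper": 0.4}]}}

```text
t: 8.37
ee_pos: [555.9, -31.0, 90.8]
ee_rot: [0.092, 2.928, 0.03]
contact_force: [-4.3, 16.1, -1.9]
width: 41.8
gripper_force: 24.9
```

```bash
python3 -c "
from go import *
where()
print(arm.sense()['wrist_torque'])
from cell import get_image
d=get_image('side');pickle.dump(d,open('im5.pkl','wb'))
t=get_image('top')
b=cv2.resize(d['frame'][180:255,230:305],None,fx=5.3,fy=5.3);a=cv2.resize(t['frame'][195:270,262:337],None,fx=5.3,fy=5.3);cv2.imwrite('pics/v5.png',np.hstack([a,b])[:,:,::-1])"
```

```text
tool y angle-90: -2.700000000000003 grasp pt (u,ey,n) [-1.7  2.3 39.1] F u,ey,n [-5.  16.   0.9] w 41.8 q [ 0.33  0.19 -0.65  0.11 -0.53 -2.06]
[6.39980126 2.3575918  1.68059896]
```

View pics/v5.png

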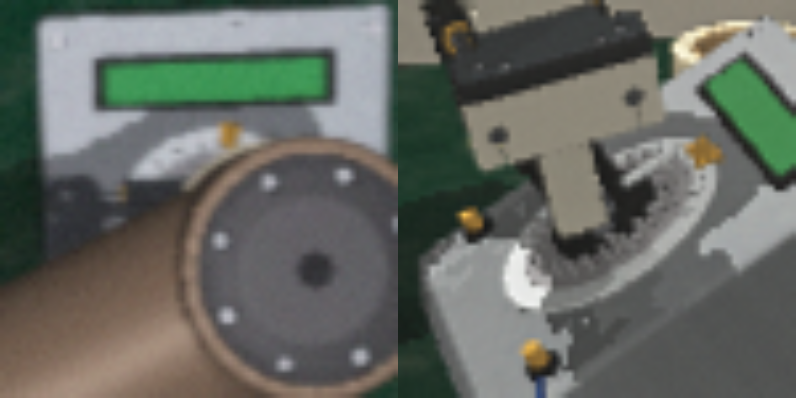

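The side crop shows the pointer at about (645,165), aimed just left of the flag at (703,150), as expected for 45° of a measured 49.4°. I'll centre slightly and release.

Emit:
{"api": "carry_out", "payload": {"steps": [{"dx": 0,"dy": 0.0008,"dz": 0,"rx": 0,"ry": 0,"rz": 0,"gripper": 0.4},{"dx": 0,"dy": 0,"dz": 0,"rx": 0,"ry": 0,"rz": 0,"gripper": 0.4},{"dx": 0,"dy": 0,"dz": 0,"rx": 0,"ry": 0,"rz": 0,"gripper": 0.8},{"dx": 0,"dy": 0,"dz": 0,"rx": 0,"ry": 0,"rz": 0,"gripper": 0.8},{"dx": 0,"dy": 0,"dz": 0,"rx": 0,"ry": 0,"rz": 0,"gripper": 1},{"dx": 0,"dy": 0,"dz": 0,"rx": 0,"ry": 0,"rz": 0,"gripper": 1},{"dx": 0,"dy": 0,"dz": 0,"rx": 0,"ry": 0,"rz": 0,"gripper": 1},{"dx": 0,"dy": 0,"dz": 0,"rx": 0,"ry": 0,"rz": 0,"gripper": 1}]}}

```text
t: 9.13
ee_pos: [555.4, -31.9, 91.2]
ee_rot: [0.094, 2.929, 0.028]
contact_force: [-0.1, 0.7, 0.3]
width: 76.4
gripper_force: 0.0
```

```bash
python3 -c "
from go import *
where()
from cell import get_image
d=get_image('side');pickle.dump(d,open('im6.pkl','wb'))
b=cv2.resize(d['frame'][180:255,230:305],None,fx=8,fy=8,interpolation=cv2.INTER_CUBIC);cv2.imwrite('pics/v6.png',b[:,:,::-1])
# tab_b face expectation: out vs pinned (edges of its ribbed face at mid height)
for r in(29,25,21.5):
  for h in(46,):
    a=np.radians(-2.8-90);y=np.cos(a)*u+np.sin(a)*ey;x=np.cross(y,n)
    print(r,[((proj(d,C+r*y+h*n+w*x)-[230,180]+.5)*8).round().tolist() for w in(-9,9)])
for a in(-2.8,-7.2,5):
    v=np.cos(np.radians(a))*u+np.sin(np.radians(a))*ey;print('tip',a,((proj(d,C+44*v+12.5*n)-[230,180]+.5)*8).round())
"
```

```text
tool y angle-90: -2.700000000000003 grasp pt (u,ey,n) [-1.8  1.4 39.7] F u,ey,n [0.1 0.7 0.3] w 76.4 q [ 0.33  0.19 -0.65  0.11 -0.53 -2.06]
29 [[282.0, 252.0], [229.0, 287.0]]
25 [[279.0, 247.0], [227.0, 282.0]]
21.5 [[277.0, 242.0], [225.0, 277.0]]
tip -2.8 [422. 231.]
tip -7.2 [424. 236.]
tip 5 [417. 224.]
```

View pics/v6.png

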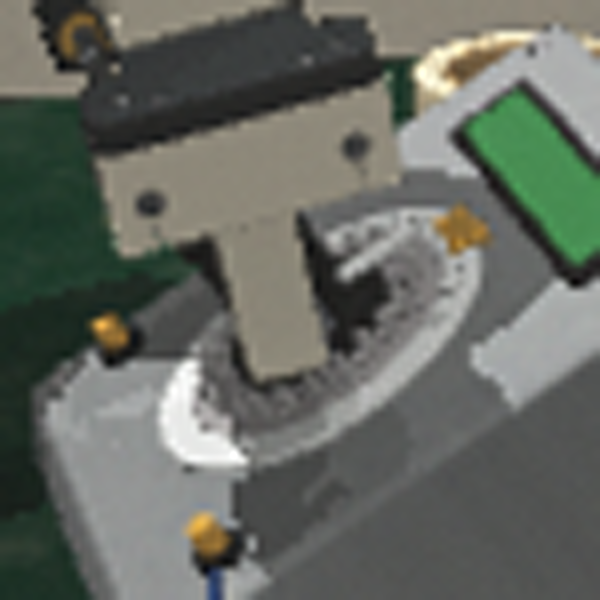

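The pointer ends at about (420,235), matching the predicted tip for -2.8°. To check that the tabs are out, I'll touch them with the lightest grip (3 N, below their spring force) and read the width.

Emit:
{"api": "carry_out", "payload": {"steps": [{"dx": 0,"dy": 0,"dz": 0,"rx": 0,"ry": 0,"rz": 0,"gripper": 0.7},{"dx": 0,"dy": 0,"dz": 0,"rx": 0,"ry": 0,"rz": 0,"gripper": 0.7},{"dx": 0,"dy": 0,"dz": 0,"rx": 0,"ry": 0,"rz": 0,"gripper": 0.6},{"dx": 0,"dy": 0,"dz": 0,"rx": 0,"ry": 0,"rz": 0,"gripper": 0.6},{"dx": 0,"dy": 0,"dz": 0,"rx": 0,"ry": 0,"rz": 0,"gripper": 0.6},{"dx": 0,"dy": 0,"dz": 0,"rx": 0,"ry": 0,"rz": 0,"gripper": 0.6}], "newtons": 3}}

```text
t: 9.68
ee_pos: [555.6, -31.3, 91.1]
ee_rot: [0.094, 2.928, 0.029]
contact_force: [-1.2, 3.0, 0.4]
width: 57.0
gripper_force: 3.0
```

Width stops at 57 mm under 3 N, so both tabs are out and locked. Opening and backing off.

Emit:
{"api": "carry_out", "payload": {"steps": [{"dx": 0,"dy": 0,"dz": 0,"rx": 0,"ry": 0,"rz": 0,"gripper": 1},{"dx": 0,"dy": 0,"dz": 0,"rx": 0,"ry": 0,"rz": 0,"gripper": 1},{"dx": 0,"dy": 0,"dz": 0,"rx": 0,"ry": 0,"rz": 0,"gripper": 1},{"dx": 0,"dy": 0,"dz": 0,"rx": 0,"ry": 0,"rz": 0,"gripper": 1},{"dx": 0,"dy": 0,"dz": -0.02,"rx": 0,"ry": 0,"rz": 0,"gripper": 1},{"dx": 0,"dy": 0,"dz": -0.02,"rx": 0,"ry": 0,"rz": 0,"gripper": 1},{"dx": 0,"dy": 0,"dz": -0.025,"rx": 0,"ry": 0,"rz": 0,"gripper": 1},{"dx": 0,"dy": 0,"dz": -0.025,"rx": 0,"ry": 0,"rz": 0,"gripper": 1},{"dx": 0,"dy": 0,"dz": -0.02,"rx": 0,"ry": 0,"rz": 0,"gripper": 1},{"dx": 0,"dy": 0,"dz": 0,"rx": 0,"ry": 0,"rz": 0,"gripper": 1}]}}

```text
t: 10.52
ee_pos: [534.1, -32.6, 203.2]
ee_rot: [0.093, 2.922, 0.031]
contact_force: [0.7, 0.3, -0.4]
width: 87.7
gripper_force: 0.0
```

Run:
```python
from go import *; from kin import *
d=pickle.load(open("im0.pkl","rb"));t=d["top"];s=d["side"]
B=cloud(t,180,220,278,314);q=B[B[:,2]>50];print("button depth",q[:,:3].mean(0))
# box outline centre from top, top face z=36
f=t["frame"][275:318,175:225].astype(int);m=((f.max(2)-f.min(2)<30)&(f.max(2)>90)).astype(np.uint8)
c=max(cv2.findContours(m,cv2.RETR_EXTERNAL,cv2.CHAIN_APPROX_NONE)[0],key=cv2.contourArea);r=cv2.minAreaRect(c);print(r,atz(t,np.array(r[0])+[175,275],36))
P=np.array([427.5,279,54.]);print(proj(s,P),proj(t,P))
down=Ro.from_matrix(np.c_[[-1,0,0],[0,1,0],[0,0,-1.]])
print("over button ik",[x.round(2).tolist() for x in ik(P+[0,0,60],down,8)])
delta(P+[0,0,106],down)
```

```text
button depth [428.05401232 278.66404415  56.60380179]
((22.438201904296875, 20.101123809814453), (26.533422470092773, 28.332298278808594), 12.994616508483887) [428.03736432 281.4633498   36.        ]
[194.71044918 194.33492799] [197.2205563  294.71180376]
over button ik [[0.96, 0.19, -0.5, -0.0, -0.87, -0.9]]
t 10.5167 q [ 0.35  0.01 -0.54  0.09 -0.81 -2.04] pos [534.1 -32.6 203.2] w 87.7 F [ 0.7  0.3 -0.4]
shift in tool axes mm [133.4 303.3  23.3] turn tool axes [ 0.021  0.218 -0.063] deg 13.1
```

Emit:
{"api": "carry_out", "payload": {"steps": [{"dx": 0,"dy": 0,"dz": 0,"rx": 0.0105,"ry": 0.109,"rz": -0.0315,"gripper": 0},{"dx": 0,"dy": 0,"dz": 0,"rx": 0.0105,"ry": 0.109,"rz": -0.0315,"gripper": 0},{"dx": 0.015,"dy": 0.035,"dz": 0,"rx": 0,"ry": 0,"rz": 0,"gripper": 0},{"dx": 0.015,"dy": 0.035,"dz": 0,"rx": 0,"ry": 0,"rz": 0,"gripper": 0},{"dx": 0.015,"dy": 0.035,"dz": 0,"rx": 0,"ry": 0,"rz": 0,"gripper": 0},{"dx": 0.015,"dy": 0.035,"dz": 0,"rx": 0,"ry": 0,"rz": 0,"gripper": 0},{"dx": 0.015,"dy": 0.035,"dz": 0,"rx": 0,"ry": 0,"rz": 0,"gripper": 0},{"dx": 0.015,"dy": 0.035,"dz": 0,"rx": 0,"ry": 0,"rz": 0,"gripper": 0},{"dx": 0.01,"dy": 0.035,"dz": 0.015,"rx": 0,"ry": 0,"rz": 0,"gripper": 0},{"dx": 0.006,"dy": 0.035,"dz": 0.02,"rx": 0,"ry": 0,"rz": 0,"gripper": 0}]}}

```text
t: 11.35
ee_pos: [426.0, 249.5, 165.0]
ee_rot: [-0.0, -3.138, -0.003]
contact_force: [1.6, -0.5, -0.4]
width: 26.7
gripper_force: 0.0
```

Run:
```python
from go import *
P=np.array([428,279.5,54.])
down=Ro.from_matrix(np.c_[[-1,0,0],[0,1,0],[0,0,-1.]]);delta(P,down)
# selector check from the top image, arm now clear
from cell import get_image
t=get_image("top");pickle.dump(t,open("im7.pkl","wb"))
def pts(t):
    f=t["frame"].astype(int);out=[]
    for v in range(215,262):
        for x in range(280,328):
            P=onplane(t,(x,v),C+12.5*n,n)-C;r=np.hypot(P@u,P@ey)
            if 27<r<41 and f[v,x].min()>150:out.append((np.degrees(np.arctan2(P@ey,P@u)),r,f[v,x].min()))
    return np.array(out)
for nm,im in(("before",pickle.load(open("im0.pkl","rb"))["top"]),("now",t)):
    q=pts(im);hst=np.histogram(q[:,0],np.arange(-60,80,10),weights=q[:,2])[0];print(nm,hst.astype(int).tolist())
    h=cv2.cvtColor(im["frame"],cv2.COLOR_RGB2HSV);g=((h[...,0]>12)&(h[...,0]<32)&(h[...,1]>110)&(h[...,2]>120))[212:226,296:314];v,x=np.nonzero(g);print("flag px",x.mean()+296,v.mean()+212)
```

```text
t 11.35 q [ 0.93  0.11 -0.46 -0.   -1.   -2.49] pos [426.  249.5 165. ] w 26.7 F [ 1.6 -0.5 -0.4]
shift in tool axes mm [ -2.4  29.8 111.1] turn tool axes [ 0.002 -0.004 -0.   ] deg 0.2
before [1346, 998, 1492, 1588, 1911, 1380, 1199, 1570, 1752, 2032, 1751, 1693, 1789]
flag px 304.7142857142857 219.85714285714286
now [1793, 1781, 1799, 1753, 2017, 1883, 1381, 1563, 1742, 1606, 1391, 1697, 1753]
flag px 304.75 220.125
```

The pointer peak moved from about 42° to about -5°, and the flag hasn't shifted. Now to the button.

Emit:
{"api": "carry_out", "payload": {"steps": [{"dx": -0.002,"dy": 0.03,"dz": 0,"rx": 0,"ry": 0,"rz": 0,"gripper": 0},{"dx": 0,"dy": 0,"dz": 0.03,"rx": 0,"ry": 0,"rz": 0,"gripper": 0},{"dx": 0,"dy": 0,"dz": 0.03,"rx": 0,"ry": 0,"rz": 0,"gripper": 0},{"dx": 0,"dy": 0,"dz": 0.025,"rx": 0,"ry": 0,"rz": 0,"gripper": 0},{"dx": 0,"dy": 0,"dz": 0.015,"rx": 0,"ry": 0,"rz": 0,"gripper": 0},{"dx": 0,"dy": 0,"dz": 0,"rx": 0,"ry": 0,"rz": 0,"gripper": 0},{"dx": 0,"dy": 0,"dz": 0,"rx": 0,"ry": 0,"rz": 0,"gripper": 0}]}}

```text
t: 11.98
ee_pos: [427.7, 276.5, 63.1]
ee_rot: [-0.001, -3.134, 0.005]
contact_force: [-0.3, -0.2, 0.8]
width: 0.3
gripper_force: 0.0
```

Emit:
{"api": "carry_out", "payload": {"steps": [{"dx": 0,"dy": 0.002,"dz": 0.006,"rx": 0,"ry": 0,"rz": 0,"gripper": 0},{"dx": 0,"dy": 0,"dz": 0.003,"rx": 0,"ry": 0,"rz": 0,"gripper": 0},{"dx": 0,"dy": 0,"dz": 0.003,"rx": 0,"ry": 0,"rz": 0,"gripper": 0},{"dx": 0,"dy": 0,"dz": 0.003,"rx": 0,"ry": 0,"rz": 0,"gripper": 0},{"dx": 0,"dy": 0,"dz": 0,"rx": 0,"ry": 0,"rz": 0,"gripper": 0},{"dx": 0,"dy": 0,"dz": 0,"rx": 0,"ry": 0,"rz": 0,"gripper": 0}]}}

```text
t: 12.48
ee_pos: [429.0, 280.2, 51.9]
ee_rot: [0.001, -3.138, -0.002]
contact_force: [-5.4, -2.8, 27.5]
width: 0.8
gripper_force: 13.3
```

Emit:
{"api": "carry_out", "payload": {"steps": [{"dx": 0,"dy": 0,"dz": 0,"rx": 0,"ry": 0,"rz": 0,"gripper": 0},{"dx": 0,"dy": 0,"dz": 0,"rx": 0,"ry": 0,"rz": 0,"gripper": 0},{"dx": 0,"dy": 0,"dz": 0,"rx": 0,"ry": 0,"rz": 0,"gripper": 0}]}}

```text
t: 12.73
ee_pos: [429.0, 280.2, 51.9]
ee_rot: [0.001, -3.138, -0.002]
contact_force: [-5.8, -2.9, 25.7]
width: 0.5
gripper_force: 13.1
```

Run:
```python
from go import *
s=arm.sense();print(s["ee_pos"],s["contact_force"],s["wrist_torque"],s["joint_positions"])
from kin import fk2,LL
print(fk2(s["joint_positions"],LL)[0], s["width"])
from cell import get_image
im=get_image("side");pickle.dump(im,open("im8.pkl","wb"))
d0=pickle.load(open("im0.pkl","rb"))["side"]
# side view column profiles down through the button, before / now (grey level)
for nm,d in(("b",d0),("n",im)):
    print(nm); print(d["frame"][186:214:1,184:208:2].mean(2).astype(int))
```

```text
[428.975399   280.21211617  51.88811315] [-5.83561735 -2.87003101 25.72857048] [-0.9299755   2.37395865  0.03275226] [ 0.95941255  0.28302496 -0.55900494 -0.00544047 -0.72949955 -2.52578196]
[430.68449702 282.28887246  52.21310029] 0.5271211912165293
b
[[128 126 126 125 123 124 128 128 128 127 126 125]
 [126 125 127 125 125 126 127 127 128 126 126 126]
 [126 124 126 124 127 125 128 129 128 128 124 126]
 [126 126 126 122 125 126 128 127 127 127 125 126]
 [125 127 128 124 125 126 126 127 128 128 127 127]
 [126 127 126 124 125 123 125 124 125 125 127 126]
 [125 127 128 124 109 147 146 147 126 127 125 127]
 [126 125 127 124 150 153 153 154  76 127 127 126]
 [127 127 128 127 141 150 139 122  49 133 129 127]
 [129 126 133  60  95  96  85  80  58  57  69  73]
 [131 136  78  35  85  83  75  71  46  36 170 166]
 [ 55 173  38  38  60  66  63  58  40  29 185 174]
 [118 176  51  36  41  42  44  41  32  26 125 175]
 [174 174  48  32  32  32  31  30  30  27 111 176]
 [180 174  65  27  29  29  29  28  27  41 105 177]
 [178 175 173  24  23  24  23  20  34 102 170 176]
 [180 178 182 173  94  44 115 1
[... 1312 characters left out ...]
 29  28  31  30  29  26  42  71  95]
 [ 73  71  71  34  26  29  27  26  43  72  70  97]
 [ 74  73  72  72  57  56  54  70  71  74  71 100]
 [ 77  71  72  72  72  72  72  74  73  71  95  90]
 [ 81  82  82  82  85  83  83  85  84 156 106 106]
 [ 88  86  88  88  90  87  88  86  88 104  92  93]
 [ 85  90  87  89  90  84  90  88  90  86  89  90]
 [ 88  87  85  89  89  88  88  88  89  89  93  90]
 [ 88  89  88  89  87  86  87  89  87  88  95  88]
 [ 88  90  86  89  88  85  87  86  86  89  90  91]
 [ 88  87  87  87  86  85  87  85  86  87  89  91]
 [ 87  88  86  87  87  86  86  86  86  88  89  88]
 [ 88  87  87  88  85  87  89  86  88  86  89  91]
 [ 87  85  86  89  88  88  88  91  88  90  88  91]]
```

Force is 26 N but measured z is 51.9, so it isn't clear whether the button is at its stop or the fingers are on a collar. I'll lift in small steps and read force against height.

Emit:
{"api": "carry_out", "payload": {"steps": [{"dx": 0,"dy": 0,"dz": -0.0025,"rx": 0,"ry": 0,"rz": 0,"gripper": 0},{"dx": 0,"dy": 0,"dz": 0,"rx": 0,"ry": 0,"rz": 0,"gripper": 0},{"dx": 0,"dy": 0,"dz": 0,"rx": 0,"ry": 0,"rz": 0,"gripper": 0}]}}

```text
t: 13.03
ee_pos: [428.8, 280.2, 52.7]
ee_rot: [-0.001, -3.137, -0.002]
contact_force: [1.1, 1.1, 4.6]
width: 0.4
gripper_force: 2.3
```

Emit:
{"api": "carry_out", "payload": {"steps": [{"dx": 0,"dy": 0,"dz": -0.0015,"rx": 0,"ry": 0,"rz": 0,"gripper": 0},{"dx": 0,"dy": 0,"dz": 0,"rx": 0,"ry": 0,"rz": 0,"gripper": 0},{"dx": 0,"dy": 0,"dz": 0,"rx": 0,"ry": 0,"rz": 0,"gripper": 0}]}}

```text
t: 13.28
ee_pos: [428.4, 279.9, 53.3]
ee_rot: [-0.001, -3.136, -0.0]
contact_force: [2.4, 2.2, 3.2]
width: 0.5
gripper_force: 2.1
```

Emit:
{"api": "carry_out", "payload": {"steps": [{"dx": 0,"dy": 0,"dz": -0.0015,"rx": 0,"ry": 0,"rz": 0,"gripper": 0},{"dx": 0,"dy": 0,"dz": 0,"rx": 0,"ry": 0,"rz": 0,"gripper": 0},{"dx": 0,"dy": 0,"dz": 0,"rx": 0,"ry": 0,"rz": 0,"gripper": 0}]}}

```text
t: 13.53
ee_pos: [427.8, 279.1, 54.2]
ee_rot: [-0.001, -3.135, 0.002]
contact_force: [2.0, 0.9, 4.2]
width: 0.6
gripper_force: 1.8
```

Emit:
{"api": "carry_out", "payload": {"steps": [{"dx": 0,"dy": 0,"dz": -0.002,"rx": 0,"ry": 0,"rz": 0,"gripper": 0},{"dx": 0,"dy": 0,"dz": 0,"rx": 0,"ry": 0,"rz": 0,"gripper": 0},{"dx": 0,"dy": 0,"dz": 0,"rx": 0,"ry": 0,"rz": 0,"gripper": 0}]}}

```text
t: 13.78
ee_pos: [427.5, 278.7, 56.1]
ee_rot: [-0.002, -3.134, 0.003]
contact_force: [0.9, 1.4, 2.3]
width: 0.5
gripper_force: 1.3
```

Emit:
{"api": "carry_out", "payload": {"steps": [{"dx": 0,"dy": 0,"dz": -0.001,"rx": 0,"ry": 0,"rz": 0,"gripper": 0},{"dx": 0,"dy": 0,"dz": 0,"rx": 0,"ry": 0,"rz": 0,"gripper": 0},{"dx": 0,"dy": 0,"dz": 0,"rx": 0,"ry": 0,"rz": 0,"gripper": 0}]}}

```text
t: 14.03
ee_pos: [427.4, 278.6, 57.1]
ee_rot: [-0.002, -3.134, 0.003]
contact_force: [0.4, 0.3, 1.8]
width: 0.4
gripper_force: 1.0
```

Emit:
{"api": "carry_out", "payload": {"steps": [{"dx": 0,"dy": 0,"dz": -0.001,"rx": 0,"ry": 0,"rz": 0,"gripper": 0},{"dx": 0,"dy": 0,"dz": 0,"rx": 0,"ry": 0,"rz": 0,"gripper": 0},{"dx": 0,"dy": 0,"dz": 0,"rx": 0,"ry": 0,"rz": 0,"gripper": 0}]}}

```text
t: 14.28
ee_pos: [427.5, 278.6, 58.1]
ee_rot: [-0.002, -3.134, 0.003]
contact_force: [-0.8, -0.2, 2.5]
width: 0.4
gripper_force: 0.7
```

Emit:
{"api": "carry_out", "payload": {"steps": [{"dx": 0,"dy": 0,"dz": -0.001,"rx": 0,"ry": 0,"rz": 0,"gripper": 0},{"dx": 0,"dy": 0,"dz": 0,"rx": 0,"ry": 0,"rz": 0,"gripper": 0},{"dx": 0,"dy": 0,"dz": 0,"rx": 0,"ry": 0,"rz": 0,"gripper": 0}]}}

```text
t: 14.53
ee_pos: [427.6, 278.7, 59.1]
ee_rot: [-0.002, -3.134, 0.003]
contact_force: [-0.0, -0.2, 0.4]
width: 0.6
gripper_force: 0.0
```

Emit:
{"api": "carry_out", "payload": {"steps": [{"dx": 0,"dy": 0,"dz": -0.005,"rx": 0,"ry": 0,"rz": 0,"gripper": 0},{"dx": 0,"dy": 0,"dz": 0,"rx": 0,"ry": 0,"rz": 0,"gripper": 0},{"dx": 0,"dy": 0,"dz": 0,"rx": 0,"ry": 0,"rz": 0,"gripper": 0}]}}

```text
t: 14.78
ee_pos: [428.0, 279.2, 64.6]
ee_rot: [-0.001, -3.135, 0.001]
contact_force: [0.8, 0.5, -0.1]
width: 0.7
gripper_force: 0.0
```

Contact runs from 52.4 to about 58.5 mm, which is the full 6 mm of travel (heights read about 4 mm high), so the button went fully in and has come back out. Backing off and handing in.

Emit:
{"api": "carry_out", "payload": {"steps": [{"dx": 0,"dy": 0,"dz": -0.03,"rx": 0,"ry": 0,"rz": 0,"gripper": 0},{"dx": 0,"dy": 0,"dz": -0.03,"rx": 0,"ry": 0,"rz": 0,"gripper": 0},{"dx": 0,"dy": 0,"dz": -0.02,"rx": 0,"ry": 0,"rz": 0,"gripper": 0},{"dx": 0,"dy": 0,"dz": 0,"rx": 0,"ry": 0,"rz": 0,"gripper": 0},{"dx": 0,"dy": 0,"dz": 0,"rx": 0,"ry": 0,"rz": 0,"gripper": 0},{"dx": 0,"dy": 0,"dz": 0,"rx": 0,"ry": 0,"rz": 0,"gripper": 0}]}}

```text
t: 15.28
ee_pos: [428.0, 278.8, 143.8]
ee_rot: [-0.002, -3.134, 0.002]
contact_force: [0.2, -0.0, -0.6]
width: 0.6
gripper_force: 0.0
```

```bash
python3 -c "
from cell import arm
print(arm.finish_job())"
```

```text
the job is handed in; nothing more can be done
None
```

The job is handed in, with no verdict returned: the selector was turned 45° clockwise to the click nearest the flag, both tabs sprang out (57 mm across at 3 N), the flag did not move, and the start button went fully in and came back out.

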